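# Close the brewing lever above the mug

## Task

The twin pod coffee machine has two raised, sprung levers, and a mug stands under one of its two spouts. Press the lever on the mug's side all the way down until its catch holds it, then let go. Leave the other lever up and the mug standing where it is.

Things in the scene. Friction and masses are not known exactly. Their poses are not given: they have to be found in the camera images.
- coffee_machine: blue pod coffee machine, fixed on the worktop, 235 deep x 270 wide x 190 mm high, raised lever tips at 255 mm. Origin on the worktop, mid-width, 125 mm behind the drip tray's front edge; x points from its front (robot side) to its back, y to its left as the robot sees it, z up. Lever hinge axes: along y at x = 30, z = 172 mm. Levers, each over its spout: left y = +65, right y = -65 mm.
- left_lever (a joint): left lever; wooden paddle 24 mm wide, top face 29 mm above the arm line through the hinge, 73 to 147 mm forward of the hinge along it. Value in rad: 0 up (arm line 0.45 above level), grows when pressed, 0.45 level, hard stop. It resists with 3 to 6 N at the paddle, then rigidly at the stop. The catch snaps over near 0.38, surely by 0.41; let go, it rests at 0.38; short of that it springs up.
- right_lever (a joint): right lever, the same as the left in shape, spring, catch and values (0 up, 0.45 level, held near 0.38 rad), at machine y = -65 mm.
- mug_center (a point): the white spotted mug, 82 mm across and 91 mm high with a handle at its side; the point is on its axis half-way up. It stands on the drip tray under the left or the right spout; a clear glass tumbler stands under the other one.
Things that resemble listed ones, but are neither listed nor needed, are in the scene too. What is shaped like the part that bears mug_center but red is not meant.

How it is judged:
At the end, for the whole second after the job is handed in: The lever on the mug's side stays down in its catch by itself (joint above 0.33 rad), the other lever is up (below 0.1 rad), and the mug stands upright (within 10 degrees) within 20 mm of where it stood (((y of mug_center in the frame of coffee_machine above 0.03 m and value of joint left_lever above 0.33 rad and value of joint right_lever below 0.1 rad) or (y of mug_center in the frame of coffee_machine below -0.03 m and value of joint right_lever above 0.33 rad and value of joint left_lever below 0.1 rad)) and distance of mug_center from where it was at the start of the episode below 0.02 m and angle between mug_center's own z axis and vertical below 0.17 rad); the robot touches nothing.
It fails at once if the lever on the side without the mug is pressed down ((y of mug_center in the frame of coffee_machine above 0.03 m and value of joint right_lever above 0.2 rad) or (y of mug_center in the frame of coffee_machine below -0.03 m and value of joint left_lever above 0.2 rad)).
It fails at once if the mug is knocked over (angle between mug_center's own z axis and vertical above 0.5 rad).
It also fails if it takes over 32 s, if anything falls off the work surface, if the arm or the gripper's body presses on something with over 40 N, if the wrist force passes 120 N, or if a joint passes its speed limit or range.

## Robot

A 6-joint arm with a two-finger parallel gripper is mounted at the origin on a cart in front of the work surface, level with it; the furniture and walls round the work are solid. World frame = base frame: x ahead of the robot, y to its left, z up, the work surface at z = 0. Lengths are in m, angles in rad, forces in N, time in s.
With the tool pointing down it reaches from about 0.225 to 0.725 m from the base axis. Payload 3.1 kg.
Tool frame: the origin (TCP) lies between the finger pads; the fingertips stand 8 mm ahead of it and the grasp point (between the pads) lies 11 mm behind it (tip_extent is the distance from the TCP to the fingertips, in m); z points along the fingers, y is the direction in which the jaws open and shut (so a half turn about z gives the same grasp; the last joint's range is limited). The gripper opens to 85 mm and grips with 20 to 120 N. Pads are 22 mm wide; open, the fingers measure 114 mm over their backs; the gripper's body (76 mm by 85 mm) begins 54 mm behind the grasp point. The pads swing forward as they close: fully open they stand 13 mm farther back than shut.
Start: joints at [-1.401, 0.048, 0.099, 1.622, 0, 1.443], TCP at [0.154, -0.502, 0.2] pointing down, gripper open.
Joint ranges: [-2.91, 2.91], [-0.99, 1.94], [-1.21, 1.42], [-2.12, 2.29], [-1.49, 1.47], [-3.14, 3.14]. Speed limits (rad/s): [2.79, 2.79, 3.14, 3.14, 3.14, 3.14].

## Interface

Orientations are given as a unit quaternion [w, x, y, z].
In Python, from bench import * gives the robot as it stands.
- The arm moves only by the tool servo_tool, never from a script. Its arguments are lists of equal length, an entry for each row: "offset": the shift along the tool's x, y, z in m, a list of three; "yaw": the turn about the tool's z in degrees. A call has 1 to 8 rows; each row is the pose to reach, as a shift and turn from the pose measured when the call began, along the tool's axes at that moment; what a row does not reach only later rows make up. A row lasts 1/12 s, in which the tool goes at most 41.7 mm and 7.16 degrees, less where a joint would pass 70% of its speed; a pose out of reach is approached as far as the arm can. A call with a gripper value outside its range is refused whole. "fingers" is the finger opening in m, from 0 to 0.0854, set as the call begins (left out, the last holds). The fingers move at their own pace and stop on an object; "force" is the grip in N (left out, the last holds). Time passes only in rows, so rows that repeat a pose let the fingers close. It gives the time, the measured TCP pose, the force and the opening at its end, in the units of the state.
- observe(): the state, without advancing time (a new reading comes with each control period).
- capture(name): name is "scene" or "side" or "wrist"; returns the picture (400x640x3 uint8, red, green, blue); there is no depth.
- get_calibration(name): a dict with "fx", "fy", "cx", "cy" (pixels), "dist" ([k1, k2, p1, p2, k3] as OpenCV has them; the pictures are not rectified), "R" (3x3) and "t" (3): a world point X has camera coordinates R X + t; the wrist camera has in their place "tool_from_camera" (4x4, takes a point from camera to tool coordinates, whose origin is the TCP and whose axes are the flange's). Camera axes: x right, y down, z forward; pixel columns grow to the right and rows downward; lengths in m; the calibration is good to about 2 mm. A picture is of the moment at which its call begins: read the wrist's pose just before it. get_calibration takes no time and is no camera call.
- sign_off(): hands the job in, once; it reports no verdict.
The state is a dict: "t": time; "joint_pos": joint angles; "joint_vel": joint speeds; "joint_torque": joint torques, N m; "tool_pos": TCP position; "tcp_rot": TCP orientation; "contact_force": force on the tool from outside, world axes, zero at the start; "wrist_torque": the same for the moment, N m; "width": opening from 0.0 (shut) to 1.0 (fully open).
Only numpy, scipy, OpenCV 4.12 (cv2) and the standard library are available. Lean on these libraries where they do the work, as an engineer would, in place of code of your own. Each camera call takes 0.05 s, during which the arm holds its last target.

## Working session

There is one attempt and no reset: what is moved stays moved. The work goes in short steps, Python scripts to look and compute and a tool call to move; the robot and the scene stay as the last step left them, time stands still between calls to the robot, and variables do not carry over. Pictures are saved under pics/ and viewed, and the job is handed in when it is done.

Besides the shell and the picture viewer there is one more tool, called after ">>>" by a JSON object that holds its "name" and its "arguments". servo_tool: Moves the arm, as the interface text tells. Its arguments: {"type":"object","properties":{"offset":{"type":"array"},"yaw":{"type":"array"},"fingers":{"type":"number"},"force":{"type":"number"}},"required":["offset","yaw"]}

```bash
mkdir -p pics
python3 - <<'E'
from bench import *
import cv2
print(observe())
for n in ("scene","side","wrist"):
    im=capture(n); cv2.imwrite(f"pics/{n}0.png",im[:,:,::-1])
    print(n,get_calibration(n))
E
```

```text
{'t': 0.0, 'joint_pos': array([-1.40079323e+00,  4.87286831e-02,  9.75588244e-02,  1.62197392e+00,
       -2.45384210e-05,  1.44302977e+00]), 'joint_vel': array([-0.00271954,  0.00107217, -0.00053489,  0.00140756,  0.00122128,
        0.00277365]), 'joint_torque': array([ 1.77695624e-04, -3.38784313e+01,  3.20015037e+01,  2.02366436e-02,
       -1.07923142e-04,  4.67633654e-06]), 'tool_pos': array([ 0.15390821, -0.50121358,  0.19840915]), 'tcp_rot': array([-1.17320476e-03,  9.88936429e-01,  1.48335300e-01, -3.70516811e-05]), 'contact_force': array([ 0.38696337,  0.09408307, -0.74124487]), 'wrist_torque': array([ 0.05214451,  0.0035919 , -0.01334805]), 'width': 0.998132419653165}
scene {'fx': 369.63672180076236, 'fy': 369.63672180076236, 'cx': 317.474282003581, 'cy': 195.8275262285643, 'dist': array([-0.06453942,  0.        ,  0.        ,  0.        ,  0.        ]), 'R': array([[-0.69491255, -0.71898553,  0.01250413],
       [-0.36742799,  0.340071  , -0.86564911],
       [ 0.61813689, -0.60614481, -0.50049501]]), 't': array([0.41978034, 0.27463841, 0.65484057])}
side {'fx': 517.22474
[... 218 characters left out ...]
      [ 0.01518358, -0.38627444, -0.92225892],
       [-0.04078119,  0.92135852, -0.38656872]]), 't': array([-0.5288753 ,  0.13645038,  0.95264579])}
wrist {'fx': 288.2480413105548, 'fy': 288.2480413105548, 'cx': 318.3564742597537, 'cy': 202.1861846223192, 'dist': array([-0.04708503,  0.        ,  0.        ,  0.        ,  0.        ]), 'tool_from_camera': array([[-3.06546011e-04, -9.53930690e-01, -3.00026907e-01,
         7.66721860e-02],
       [ 9.99999849e-01, -4.29334760e-04,  3.43334667e-04,
        -7.67658617e-04],
       [-4.56329456e-04, -3.00026757e-01,  9.53930677e-01,
        -1.74895989e-01],
       [ 0.00000000e+00,  0.00000000e+00,  0.00000000e+00,
         1.00000000e+00]])}
```

View pics/scene0.png

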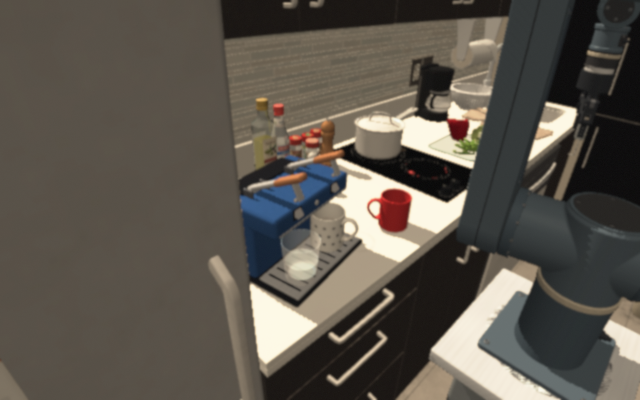

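View pics/side0.png

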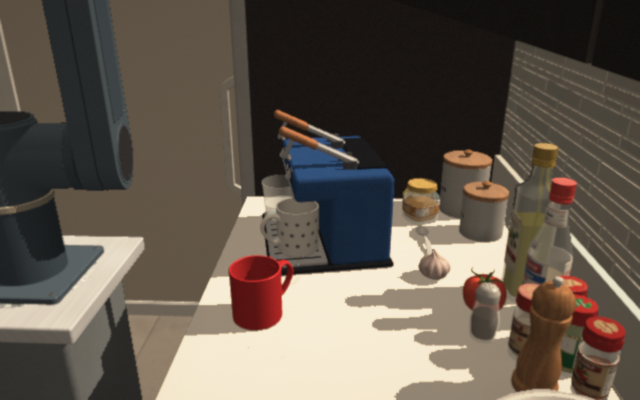

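View pics/wrist0.png

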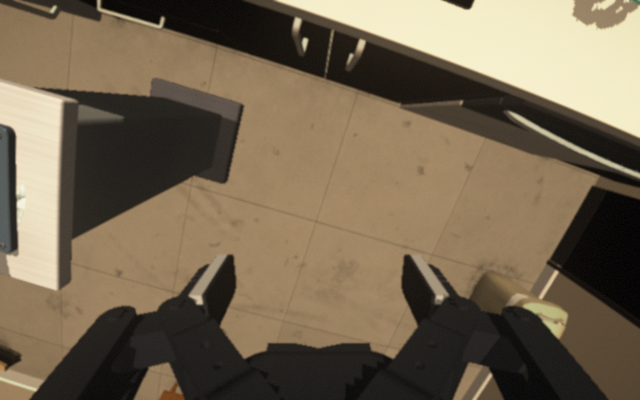

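The mug is on the robot's right side (smaller y) and the tumbler on the left. I'll enlarge the crops to fit the machine's pose.

Run:
```python
import cv2
a=cv2.imread("pics/scene0.png")[140:310,220:380]; cv2.imwrite("pics/sc.png",cv2.resize(a,None,fx=3.5,fy=3.5,interpolation=cv2.INTER_CUBIC))
a=cv2.imread("pics/side0.png")[100:280,250:410]; cv2.imwrite("pics/sd.png",cv2.resize(a,None,fx=3.3,fy=3.3,interpolation=cv2.INTER_CUBIC))
```

```text
(no output)
```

View pics/sc.png

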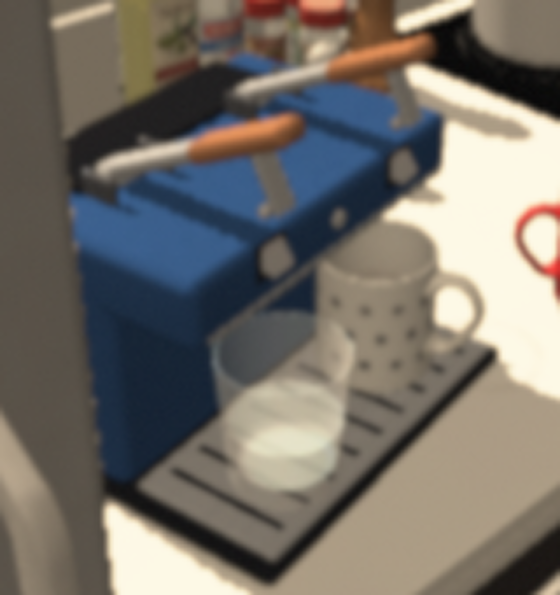

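View pics/sd.png

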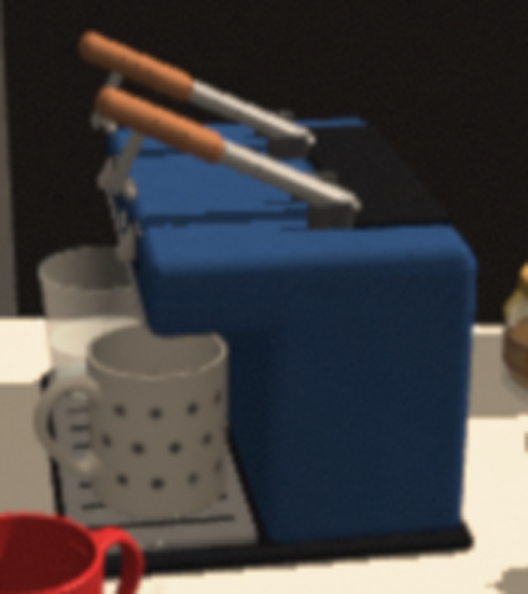

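Pixel positions for the triangulation:

- **Scene crop:** tray front-left corner (270,580) and front-right corner (493,352). Paddle tips are left (298,125) and right (430,45), and paddle wood bases are left (195,150) and right (333,70).
- **Side crop:** right tip (105,100), left tip (88,42), bases (220,145) and (190,85), rear-right base corner (470,540).

```bash
cat > h.py <<'E'
from bench import *
import numpy as np, cv2
C={n:get_calibration(n) for n in("scene","side")}
def K(c): return np.array([[c["fx"],0,c["cx"]],[0,c["fy"],c["cy"]],[0,0,1]])
def nrm(n,p): c=C[n]; return cv2.undistortPoints(np.array([[p]],float),K(c),c["dist"])[0,0]
def ray(n,p):
    c=C[n]; u=nrm(n,p); return -c["R"].T@c["t"], c["R"].T@np.array([*u,1])
def plane(n,p,z):
    o,d=ray(n,p); return o+d*(z-o[2])/d[2]
def tri(p,q):
    P=[np.c_[C[n]["R"],C[n]["t"]] for n in("scene","side")]
    X=cv2.triangulatePoints(P[0],P[1],nrm("scene",p),nrm("side",q))[:,0]; return X[:3]/X[3]
def proj(n,X):
    c=C[n]; return cv2.projectPoints(np.array(X,float).reshape(-1,3),cv2.Rodrigues(c["R"])[0],c["t"],K(c),c["dist"])[0][:,0]
def sc(x,y): return (220+x/3.5,140+y/3.5)
def sd(x,y): return (250+x/3.3,100+y/3.3)
E
python3 - <<'E'
from h import *
np.set_printoptions(precision=4,suppress=True)
print("FL",plane("scene",sc(270,580),0),"FR",plane("scene",sc(493,352),0))
print("RR",plane("side",sd(470,545),0), "FRtop?",plane("side",sd(110,565),0))
for n,a,b in[("Ltip",(298,125),(88,42)),("Rtip",(430,45),(105,100)),("Lbase",(195,150),(190,85)),("Rbase",(333,70),(220,145))]:
    X=tri(sc(*a),sd(*b)); print(n,X,proj("scene",X)-sc(*a),proj("side",X)-sd(*b))
E
```

```text
FL [0.3908 0.2629 0.    ] FR [0.4441 0.003  0.    ]
RR [0.665  0.0573 0.    ] FRtop? [0.4611 0.0268 0.    ]
Ltip [0.4352 0.2006 0.2553] [[-0.6353 -0.738 ]] [[-0.631   0.6407]]
Rtip [0.4598 0.0719 0.2549] [[-0.5036 -0.5453]] [[-0.6426  0.6078]]
Lbase [0.4951 0.2224 0.2244] [[-0.3327 -0.4264]] [[-0.3425  0.3846]]
Rbase [0.5198 0.0934 0.2247] [[-0.3252 -0.3941]] [[-0.425  0.452]]
```

>>> {"name": "servo_tool", "arguments": {"offset": [[0.02,-0.02,-0.03],[0.04,-0.04,-0.06],[0.06,-0.06,-0.09],[0.09,-0.085,-0.11],[0.12,-0.115,-0.11],[0.15,-0.143,-0.11],[0.18,-0.17,-0.11],[0.2,-0.19,-0.11]], "yaw": [0,0,0,0,0,0,0,0], "fingers": 0, "force": 40}}

```text
t: 0.82
tool_pos: [0.2904, -0.2585, 0.3094]
tcp_rot: [-0.001, 0.989, 0.149, 0.001]
contact_force: [0.7, -0.4, 1.1]
width: 0.0
```

>>> {"name": "servo_tool", "arguments": {"offset": [[0.03,-0.028,0],[0.06,-0.056,0],[0.09,-0.084,0],[0.12,-0.112,0],[0.15,-0.14,0],[0.18,-0.168,0],[0.205,-0.191,0],[0.22,-0.205,0]], "yaw": [0,0,0,0,0,0,0,0]}}

```text
t: 1.48
tool_pos: [0.4412, 0.0055, 0.3095]
tcp_rot: [-0.002, 0.989, 0.151, 0.001]
contact_force: [0.1, -1.1, -0.5]
width: 0.002
```

>>> {"name": "servo_tool", "arguments": {"offset": [[0.03,-0.028,0],[0.055,-0.05,0],[0.062,-0.058,0],[0.062,-0.058,0]], "yaw": [0,0,0,0]}}

```text
t: 1.82
tool_pos: [0.4835, 0.0816, 0.3084]
tcp_rot: [-0.002, 0.988, 0.153, -0.001]
contact_force: [-0.7, 0.1, 0.6]
width: 0.001
```

Run:
```python
from h import *
s=observe(); print(s["tool_pos"],s["tcp_rot"],s["contact_force"])
for n in("side","scene","wrist"):
    im=capture(n)[:,:,::-1].copy()
    cv2.imwrite(f"pics/{n}1f.png",im)
    if n=="wrist": cv2.imwrite("pics/wrist1.png",im); continue
    a=im[40:240,220:400] if n=="side" else im[60:260,200:400]
    cv2.imwrite(f"pics/{n}1.png",cv2.resize(a,None,fx=3,fy=3,interpolation=cv2.INTER_CUBIC))
```

```text
[0.48347284 0.08155315 0.30841896] [-2.02122081e-03  9.88264986e-01  1.52734581e-01 -6.15445087e-04] [-0.66175162  0.08823239  0.57528578]
```

View pics/side1.png

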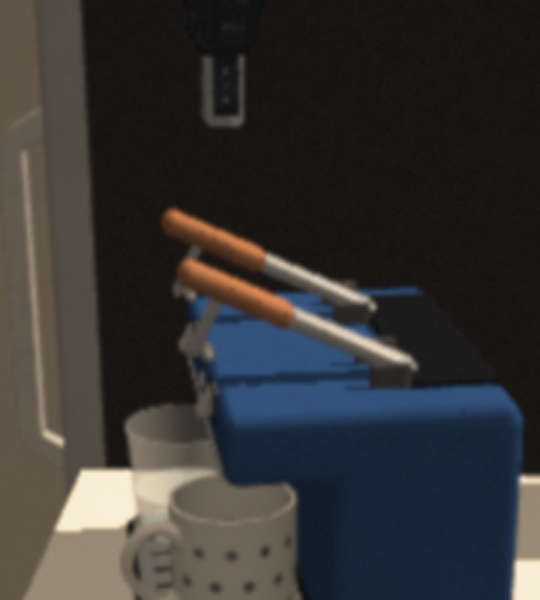

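View pics/scene1.png

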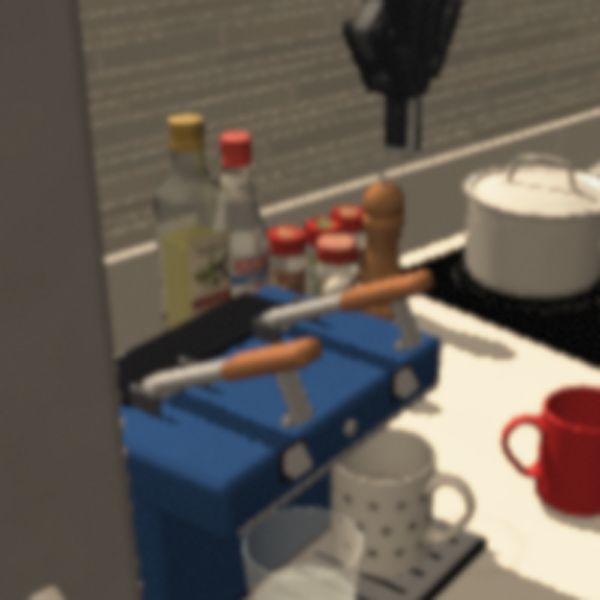

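View pics/wrist1.png

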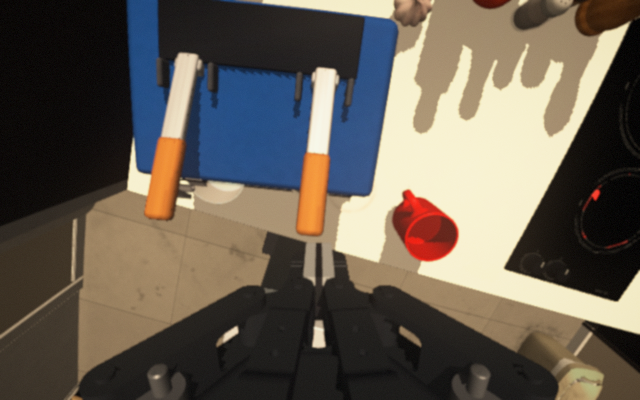

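The wrist view shows the fingers closed just short of the right paddle in the image. The right paddle runs from its base (316,153) to its tip (311,234), and the left from (171,138) to (159,217). I'll turn these into world positions at the paddle height.

Run:
```python
from h import *
from scipy.spatial.transform import Rotation as Ro
s=observe(); q=s["tcp_rot"]; R=Ro.from_quat([q[1],q[2],q[3],q[0]]).as_matrix(); p=s["tool_pos"]
c=get_calibration("wrist"); T=c["tool_from_camera"]
def wp(px,z):
    u=cv2.undistortPoints(np.array([[px]],float),K(c),c["dist"])[0,0]
    o=R@T[:3,3]+p; d=R@T[:3,:3]@np.array([*u,1]); return o+d*(z-o[2])/d[2]
for n,px,z in[("Rtip",(311,234),.255),("Rbase",(316,153),.225),("Ltip",(159,217),.255),("Lbase",(171,138),.225)]: print(n,wp(px,z))
print(R[:,:2].T)
```

```text
Rtip [0.45713231 0.07806415 0.255     ]
Rbase [0.5211374  0.09358665 0.225     ]
Ltip [0.43285241 0.20788991 0.255     ]
Lbase [0.49584187 0.22181172 0.225     ]
[[ 9.54763911e-01  2.97364303e-01  5.87520257e-04]
 [ 2.97364823e-01 -9.54760594e-01 -2.52400433e-03]]
```

The fingers are over the right paddle's centreline to within about 3 mm, so I'll press down.

>>> {"name": "servo_tool", "arguments": {"offset": [[0,0,0.015],[0,0,0.03],[0,0,0.04],[0,0,0.048],[0,0,0.054],[0,0,0.06],[0,0,0.06]], "yaw": [0,0,0,0,0,0,0]}}

```text
t: 2.55
tool_pos: [0.482, 0.078, 0.2488]
tcp_rot: [-0.001, 0.989, 0.15, -0.001]
contact_force: [-0.6, -0.4, 0.1]
width: 0.001
```

No force yet, although contact was expected, so I'll check.

Run:
```python
from h import *
s=observe(); print(s["tool_pos"],s["contact_force"])
o=[]
for n in("side","scene","wrist"):
    im=capture(n)[:,:,::-1].copy()
    a={"side":im[90:220,240:400],"scene":im[90:220,220:380],"wrist":im[130:270,220:400]}[n]
    o.append(cv2.resize(a,(400,330),interpolation=cv2.INTER_CUBIC))
cv2.imwrite("pics/m2.png",np.vstack([np.hstack(o[:2])])); cv2.imwrite("pics/w2.png",o[2])
```

```text
[0.48196666 0.0780009  0.2488476 ] [-0.63192281 -0.44037749  0.0997942 ]
```

View pics/m2.png

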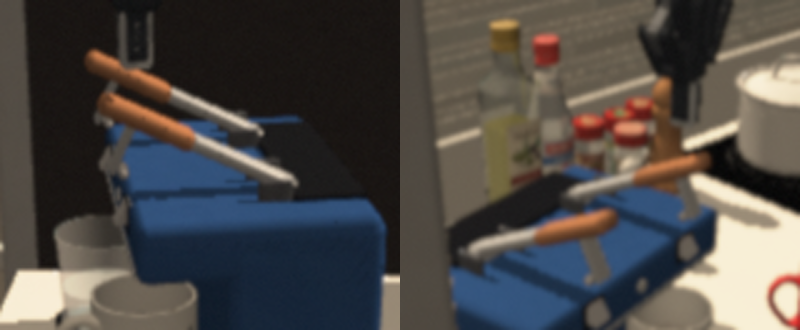

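View pics/w2.png

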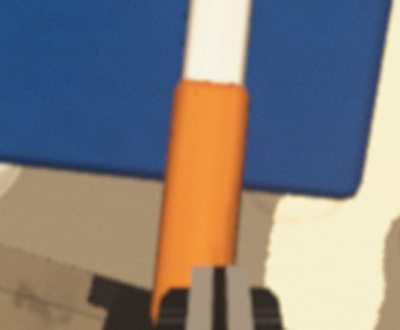

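Run:
```python
from h import *
for z in(.241,.249,.26,.27): print(z,proj("side",[.482,.078,z]),proj("scene",[.482,.078,z]))
```

```text
0.241 [[294.3369687  137.78856259]] [[332.42109842 156.03954977]]
0.249 [[294.24381353 133.38090541]] [[332.54296026 152.56623283]]
0.26 [[294.11475145 127.27163042]] [[332.7122268  147.73437514]]
0.27 [[293.99643337 121.66819966]] [[332.86783683 143.28470102]]
```

```bash
python3 - <<'E'
from h import *
print(tri((334,136.5),(294,116.4)))
c=get_calibration("wrist"); Ti=np.linalg.inv(c["tool_from_camera"])
for z in(-.04,-.03,-.02,-.011,0,.008):
    for x in(.011,):
        P=(Ti@[x,0,z,1])[:3]; print(x,z,cv2.projectPoints(P.reshape(1,3),np.zeros(3),np.zeros(3),K(c),c["dist"])[0].ravel())
print(observe()["joint_pos"])
E
python3 - <<'E'
import cv2
a=cv2.imread("pics/wrist1.png")[220:360,240:400]; cv2.imwrite("pics/w1c.png",cv2.resize(a,None,fx=4,fy=4,interpolation=2))
a=cv2.imread("pics/side1f.png")[0:120,240:350]; cv2.imwrite("pics/s1c.png",cv2.resize(a,None,fx=5,fy=5,interpolation=2))
E
```

```text
[0.48372354 0.07210003 0.28184213]
0.011 -0.04 [319.76614992 245.22168049]
0.011 -0.03 [319.67315353 237.16428232]
0.011 -0.02 [319.59061962 230.01828355]
0.011 -0.011 [319.52390608 224.24541016]
0.011 0 [319.45063379 217.90843755]
0.011 0.008 [319.40228196 213.72868608]
[ 2.20753816e-02 -2.74330607e-02  1.24917608e-01  1.72234277e+00
  2.52490402e-03  2.86193303e+00]
```

View pics/w1c.png

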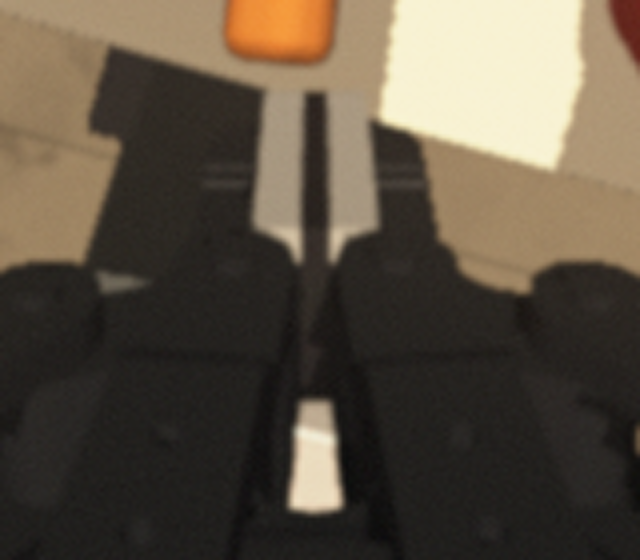

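View pics/s1c.png

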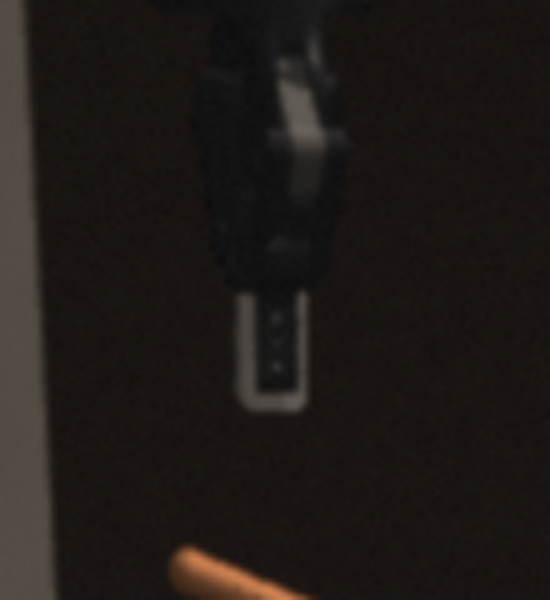

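The wrist, side and scene views all agree that the real fingertips are about 35 mm above where the stated tip extent puts them: z≈0.282 now, with the paddle at 0.2525. They also sit about 5 mm right of the paddle's centreline. I'll shift left and go down in small force-watched steps.

>>> {"name": "servo_tool", "arguments": {"offset": [[0.001,-0.004,0.004],[0.002,-0.007,0.01],[0.002,-0.007,0.016],[0.002,-0.007,0.02],[0.002,-0.007,0.024],[0.002,-0.007,0.024]], "yaw": [0,0,0,0,0,0]}}

```text
t: 3.2
tool_pos: [0.4819, 0.0859, 0.2249]
tcp_rot: [-0.001, 0.989, 0.15, -0.001]
contact_force: [-0.2, 0.5, 0.2]
width: 0.002
```

Run:
```python
from h import *
s=observe(); print(s["tool_pos"],s["contact_force"])
o=[]
for n in("side","wrist"):
    im=capture(n)[:,:,::-1].copy()
    a={"side":im[90:220,240:400],"wrist":im[130:260,240:400]}[n]
    o.append(cv2.resize(a,(400,325),interpolation=cv2.INTER_CUBIC))
cv2.imwrite("pics/m3.png",np.hstack(o))
```

```text
[0.48188603 0.08585941 0.22492681] [-0.18219032  0.5174979   0.24712012]
```

View pics/m3.png

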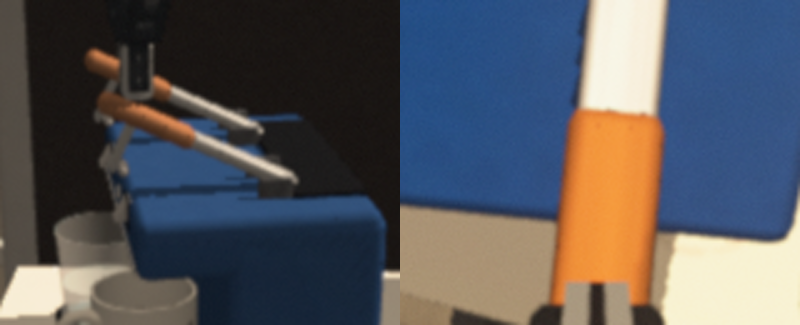

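The fingertips are now centred on the right paddle, just above it. Next is the press.

>>> {"name": "servo_tool", "arguments": {"offset": [[0,0,0.006],[0,0,0.012],[0,0,0.018],[0,0,0.024],[0,0,0.03],[0,0,0.036],[0,0,0.036]], "yaw": [0,0,0,0,0,0,0]}}

```text
t: 3.88
tool_pos: [0.4814, 0.0856, 0.1887]
tcp_rot: [-0.001, 0.989, 0.15, -0.001]
contact_force: [-1.0, -1.3, 4.8]
width: -0.001
```

Contact is about 5 N, in line with the lever spring. I'll continue towards the stop in small steps.

>>> {"name": "servo_tool", "arguments": {"offset": [[0,0,0.004],[0,0,0.008],[0,0,0.012],[0,0,0.012]], "yaw": [0,0,0,0]}}

```text
t: 4.22
tool_pos: [0.4804, 0.0855, 0.1759]
tcp_rot: [-0.001, 0.989, 0.15, -0.002]
contact_force: [-3.4, -0.4, 5.0]
width: -0.003
```

>>> {"name": "servo_tool", "arguments": {"offset": [[0,0,0.002],[0,0,0.004],[0,0,0.004]], "yaw": [0,0,0]}}

```text
t: 4.47
tool_pos: [0.4796, 0.0853, 0.1716]
tcp_rot: [-0.001, 0.989, 0.15, -0.003]
contact_force: [-3.3, 0.0, 5.2]
width: 0.003
```

>>> {"name": "servo_tool", "arguments": {"offset": [[0,0,0.0015],[0,0,0.003],[0,0,0.003]], "yaw": [0,0,0]}}

```text
t: 4.72
tool_pos: [0.479, 0.0852, 0.1693]
tcp_rot: [-0.001, 0.989, 0.15, -0.003]
contact_force: [-4.7, -1.0, 6.2]
width: -0.001
```

>>> {"name": "servo_tool", "arguments": {"offset": [[0,0,0.0015],[0,0,0.003],[0,0,0.003]], "yaw": [0,0,0]}}

```text
t: 4.97
tool_pos: [0.4791, 0.0852, 0.1691]
tcp_rot: [-0.001, 0.989, 0.15, -0.002]
contact_force: [-6.6, -0.7, 12.9]
width: -0.001
```

Run:
```python
from h import *
s=observe(); print(s["tool_pos"],s["contact_force"])
o=[]
for n in("side","wrist"):
    im=capture(n)[:,:,::-1].copy()
    a={"side":im[90:220,240:400],"wrist":im[130:260,240:400]}[n]
    o.append(cv2.resize(a,(400,325),interpolation=cv2.INTER_CUBIC))
cv2.imwrite("pics/m4.png",np.hstack(o))
```

```text
[0.47908182 0.08516756 0.16908318] [-6.55026567 -0.73084122 12.92039477]
```

View pics/m4.png

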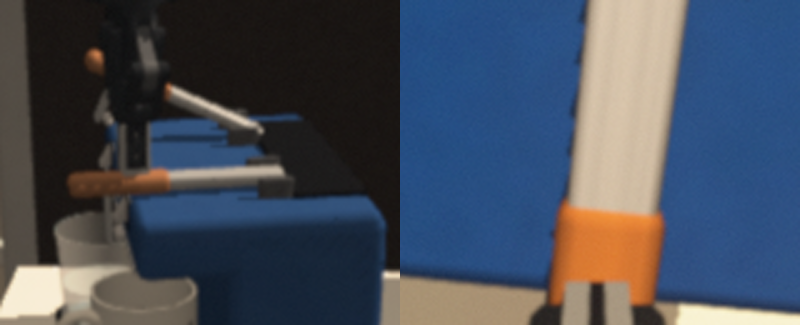

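The lever is level in the side view, and the force rose to 13 N with no further travel, so it's at the stop. I'll back off straight up.

>>> {"name": "servo_tool", "arguments": {"offset": [[0,0,-0.004],[0,0,-0.01],[0,0,-0.02],[0,0,-0.04],[0,0,-0.06],[0,0,-0.09],[0,0,-0.12],[0,0,-0.12]], "yaw": [0,0,0,0,0,0,0,0]}}

```text
t: 5.73
tool_pos: [0.4818, 0.0852, 0.2952]
tcp_rot: [-0.0, 0.989, 0.15, 0.003]
contact_force: [0.7, -0.5, 1.3]
width: 0.001
```

Run:
```python
from h import *
s=observe(); print(s["tool_pos"],s["contact_force"])
o=[]
for n in("side","scene"):
    im=capture(n)[:,:,::-1].copy()
    a={"side":im[90:280,240:400],"scene":im[120:310,220:380]}[n]
    o.append(cv2.resize(a,(400,475),interpolation=cv2.INTER_CUBIC))
cv2.imwrite("pics/m5.png",np.hstack(o))
```

```text
[0.48180148 0.08520374 0.2951677 ] [ 0.7122934  -0.46708325  1.26140093]
```

View pics/m5.png

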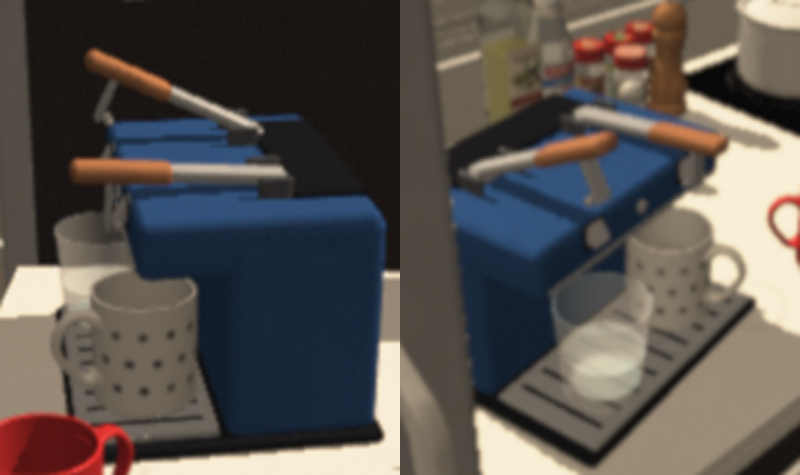

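The right lever stays down in its catch with the robot clear of it. The left lever is still up and the mug is unmoved, so I'll hand it in.

```bash
python3 -c "
from bench import *
print(sign_off())"
```

```text
the job is handed in; nothing more can be done
None
```

The mug stood under the right spout, so I pressed the right lever down with closed fingers until it reached its stop. There the force rose to about 13 N with no further travel. I then lifted the arm clear and handed the job in at about 6 s.

- **Last checks:** the side and scene pictures show the right lever held nearly level by itself, the left lever up, and the mug standing upright under its spout. By eye it had not moved. The contact force read about zero with the gripper clear. I judged the lever and mug by eye and did not measure their final values.
- **Disagreement:** the stated fingertip position (8 mm ahead of the TCP) did not match the pictures. All three cameras showed the closed fingertips about 35 mm behind the TCP. I went by the pictures, and contact and the stop came at about the heights they predicted.

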